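# Find the keyed seat for a clamp jaw on the key-cutting bench

### The arm

A 7-joint arm with a two-finger parallel gripper is mounted at the origin on the work surface. World frame = base frame: x ahead of the robot, y to its left, z up, the work surface at z = 0. Lengths are in mm, angles in rad, forces in N, time in s.
With the tool pointing down it reaches from about 425 to 825 mm from the base axis. Payload 3.6 kg.
Tool frame: the origin (TCP) lies midway between the tips of the shut fingers; the grasp point (between the pads) lies robot.grip_depth behind it (robot.grip_depth is the distance from the TCP to the grasp point, in mm); z points along the fingers, y is the line along which they close (so a half turn about z gives the same grasp; the last joint's range is limited). The gripper opens to 85 mm and grips with 20 to 120 N. Pads are 22 mm wide; open, the fingers measure 114 mm over their backs; the gripper's body (76 mm by 85 mm) begins 54 mm behind the grasp point. The pads swing forward as they close: fully open they stand 13 mm farther back than shut.
Start: joints at [1.131, 0.615, -0.013, 1.423, 0.008, 1.103, -0.04], TCP at [260.772, -595.366, 231.297] pointing down, gripper open.
Joint ranges: [-3.12, 3.12], [-0.3, 2.06], [-1.34, 1.32], [0.26, 2.42], [-1.36, 4.5], [0.01, 1.98], [-2.84, 2.84]. Speed limits (rad/s): [2.79, 2.79, 3.14, 3.14, 3.14, 3.14, 3.14].

### API

Orientations are given as a 3x3 rotation matrix whose columns are the frame's x, y, z axes.
In Python, from plant import sense, cams, order, silhouettes, robot gives the robot as it stands.
- The arm moves only by the tool carry_out, never from a script. Its argument "rows" is a list of rows, each a list of 7 numbers: the finger opening in mm, from 0 to 85.4, then the shift along the tool's x, y, z in units of 25 mm (1.0 is 25 mm), then the turn, a rotation vector about the tool's x, y, z in units of 6 degrees (1.0 is 6 degrees). In form: [[gripper, x, y, z, rx, ry, rz], ...]. A call has 1 to 5 rows; each row is the pose to reach, as a shift and turn from the pose commanded when the call began, along the tool's axes at that moment; what a row does not reach only later rows make up. A row lasts 1/12 s, in which the tool goes at most 41.7 mm and 7.16 degrees, less where a joint would pass 70% of its speed; a pose out of reach is approached as far as the arm can. A call with a gripper value outside its range is refused whole. The fingers move at their own pace and stop on an object; the grip force is fixed at half the most. Time passes only in rows, so rows that repeat a pose let the fingers close. It gives the time, the measured TCP pose, the force, the opening and the grip force at its end, in the units of the state.
- sense(): the state, without advancing time (a new reading comes with each control period).
- cams.snapshot(name): name is "scene" or "top" or "wrist"; returns a dict with "image" (384x512x3 uint8, red, green, blue), "depth" (384x512 float32, mm along the optical axis (not along the pixel's ray), 0 where there is no reading), "K" (3x3 intrinsics, pixels), "D" ([k1, k2, p1, p2, k3] as OpenCV has them; the pictures are not rectified), "view" (4x4, takes a point from world to camera coordinates); the wrist camera has in their place "tool_from_camera" (4x4, takes a point from camera to tool coordinates, whose origin is the TCP and whose axes are the flange's). Camera axes: x right, y down, z forward; pixel columns grow to the right and rows downward; lengths in mm; the calibration is good to about 2 mm. A picture is of the moment at which its call begins: read the wrist's pose just before it.
- order.job_done(): hands the job in; it is judged then, once.
Trained networks look in a picture, given as the dict that the camera call returned (one of the last four; its "shot" number tells which), for a name from the list of things; names that differ only in an ending like _2 or _b are one class to them, and where a whole thing is asked for, a point or a joint stands for the part that bears it (a point fixed in the world has none). Each returns a list of dicts, best first, with "conf" (0 to 1); they miss things now and then, are a little off and sometimes report something else, mostly with a low value. They report only what shows in the picture. A call takes as long as a camera call. They do not tell look-alikes from the thing itself.
- silhouettes(picture, query): "mask" (384x512 bool, what is visible of it) and "point" ([column, row] in pixels, amid what is visible of it).
The state is a dict: "time_s": time; "joints": joint angles; "dq": joint speeds; "tau": joint torques, N m; "tcp_pos": TCP position; "tcp_rot": TCP orientation; "contact_force": force on the tool from outside, world axes, zero at the start; "torque": the same for the moment, N m; "finger_gap": opening from 0.0 (shut) to 1.0 (fully open); "grasp_force": force on a finger pad.
Only numpy, scipy, OpenCV 4.12 (cv2) and the standard library are available. Lean on these libraries where they do the work, as an engineer would, in place of code of your own. Each camera call takes 0.05 s, during which the arm holds its last target. There are 200 camera calls.

### The job

Fit the loose clamp jaw into the bore of the grey jaw holder: lower its shank in, then feel round gently, turning the jaw a little at a time, until its notch finds the rib down inside the bore and the jaw drops fully home with its collar flat on the holder. Do not force it against the holder; let go of it at the end, and leave the padlock, the screwdriver and the oil bottle where they are.

Things in the scene. Friction and masses are not known exactly. Their poses are not given: they have to be found in the camera images.
- jaw_mid (a point): Clamp jaw: loose steel part, 0.3-0.5 kg, 68 mm tall, standing upright on the bench. This point is on its axis half-way up (34 mm above its foot), z up. Round shank 31 mm across, 24 mm long; above it a collar 48 mm across, 6 mm thick; above that a grip block (see jaw_grip). One notch runs all along the shank on its -x side, under the orange marks: 5.8 mm wide, 4.5 mm deep.
- jaw_grip (a point): Centre of the jaw's grip block, 49 mm above the foot, axes as jaw_mid: block 28 mm long (x), 24 mm wide (y), 38 mm tall, rising 19 mm above and reaching 19 mm below this point to the collar's top. Grip it from above across its 24 mm width (along y), fingertips just above the collar.
- jaw: The clamp jaw again; origin at the centre of its foot, axes as jaw_mid.
- bore (a point): Centre of the mouth of the holder's upright round bore, in its top face 50 mm above the bench; z up, -x the holder's front (orange mark). Bore 32.6 mm across, right through, mouth chamfered 4 mm all round, surfaces oiled. Inside stands one brass rib, 4.2 mm wide, 4.5 mm in from the wall, from 8 to 28 mm below the mouth. From the front mark it is set off anticlockwise (seen from above) by an unknown 0.15 to 1.45 rad (9 to 83 degrees).
- bore_home (a point): Where jaw_mid lies when the jaw is fully home, collar flat on the top face: 10 mm above bore, same axes. The jaw goes in only with its notch within about 5 degrees of the rib; else its foot stops on the rib's top, jaw_mid 16 mm above this point. The rib is rigid and does not turn. A push of about 5 N is enough to feel it; 40 N between jaw and holder is forcing it.
- holder: Jaw holder: fixed grey cast block 70 x 70 mm, 50 mm tall, with 16 mm tall feet in front and behind (142 mm over all along x, 110 mm wide). Origin at the centre of its underside, axes as bore.
- padlock_mid (a point): Brass padlock standing on the bench, 28 x 46 mm, 70 mm tall, point half-way up. Not part of the work.
- screwdriver: Screwdriver with orange handle, 200 mm long, lying on the bench. Not part of the work.
- oil: Small white oil bottle with red cap, 44 mm across, 90 mm tall, origin under its foot. Not part of the work.
Mind the look-alikes: they are no part of the job. What is shaped like the jaw but blue is not meant.

How it is judged:
By the outcome, as a careful person would: the job done as asked, in the order asked, and still so for the second after the job is handed in, with the robot touching nothing.
It also fails if it takes over 69 s, if anything falls off the work surface, if the arm or the gripper's body presses on something with over 40 N, if the wrist force passes 120 N, or if a joint passes its speed limit or range.

## Working session

There is one attempt and no reset: what is moved stays moved. The work goes in short steps, Python scripts to look and compute and a tool call to move; the robot and the scene stay as the last step left them, time stands still between calls to the robot, and variables do not carry over. Pictures are saved under pics/ and viewed, at most 10 in all, crops included, and the job is handed in when it is done.

Besides the shell and the picture viewer there is one more tool, called after ">>>" as name([rows], argument=value, ...), one row to a line, values as JSON. carry_out: Moves the arm, as the interface text tells. Its arguments: {"type":"object","properties":{"rows":{"type":"array","items":{"type":"array","items":{"type":"number"}}}},"required":["rows"]}

```bash
mkdir -p pics; ls
cat > h.py <<'E'
import numpy as np, cv2
from plant import sense, cams, order, silhouettes, robot
def shot(n):
    s=sense(); return s,cams.snapshot(n)
def cloud(p,mask,T=None):
    """world points of masked pixels; T = tcp pose state for wrist"""
    v,u=np.nonzero(mask&(p["depth"]>0)); z=p["depth"][v,u]
    n=cv2.undistortPoints(np.c_[u,v].astype(float)[:,None],p["K"],np.array(p["D"]))[:,0]
    c=np.c_[n*z[:,None],z,np.ones(len(z))]
    if "view" in p: return (np.linalg.inv(p["view"])@c.T).T[:,:3]
    t=(np.array(p["tool_from_camera"])@c.T).T[:,:3]
    return t@np.array(T["tcp_rot"]).T+np.array(T["tcp_pos"])
def save(p,n,box=None,k=1):
    im=p["image"][...,::-1]
    if box: im=im[box[1]:box[3],box[0]:box[2]]
    cv2.imwrite("pics/"+n,cv2.resize(im,None,fx=k,fy=k,interpolation=cv2.INTER_CUBIC))
E
python3 - <<'E'
from h import *
s=sense(); print(s, robot.grip_depth)
for n in("scene","top"):
    s,p=shot(n); save(p,n+".png",k=1.5)
    for q in("jaw","holder","padlock_mid","oil","screwdriver"):
        for d in silhouettes(p,q):
            c=cloud(p,d["mask"]); print(n,q,round(d["conf"],2),d["point"],np.round(np.median(c,0)),np.round(np.percentile(c,[2,98],axis=0)).tolist() if len(c) else 0)
E
```

```text
pics
{'time_s': 0.0, 'joints': array([ 1.13151293,  0.61591568, -0.01265567,  1.42491163,  0.00812746,
        1.10340759, -0.04036154]), 'dq': array([-0.00074612,  0.00050299,  0.00115505, -0.00120414,  0.00027158,
        0.00051907, -0.00112349]), 'tau': array([ 3.25949554e-05, -4.69213307e+01,  2.59387549e-01, -1.71032041e+01,
        9.97058116e-03,  9.66572436e-03,  6.18523941e-06]), 'tcp_pos': array([ 260.46522587, -594.68805916,  230.13612446]), 'tcp_rot': array([[ 9.15947744e-01,  4.01296115e-01, -1.07630529e-03],
       [ 4.01297557e-01, -9.15944710e-01,  2.35767147e-03],
       [-3.97117374e-05, -2.59142255e-03, -9.99996641e-01]]), 'contact_force': array([0.2189173 , 0.77341751, 0.44527011]), 'torque': array([-0.03368141,  0.07434221,  0.05810125]), 'grasp_force': 0.0, 'finger_gap': 1.0025337786613897} 18.700000000000003
scene jaw 0.95 [86.9, 226.4] [ 450. -240.   42.] [[429.0, -256.0, 2.0], [463.0, -218.0, 70.0]]
scene jaw 0.79 [179.9, 261.5] [ 612. -188.   40.] [[588.0, -204.0, 3.0], [626.0, -166.0, 70.0]]
scene jaw 0.63 [144.9, 228.6] [ 526. -186.   42.] [[503.0, -201.0
[... 649 characters left out ...]
[[582.0, -201.0, 1.0], [625.0, -162.0, 72.0]]
top jaw 0.73 [340.5, 223.9] [ 516. -174.   39.] [[496.0, -200.0, 28.0], [536.0, -159.0, 71.0]]
top jaw 0.72 [365.4, 261.4] [ 443. -228.   47.] [[421.0, -247.0, 27.0], [460.0, -213.0, 71.0]]
top jaw 0.59 [328.0, 266.6] [ 430. -147.   49.] [[407.0, -170.0, 28.0], [449.0, -132.0, 71.0]]
top holder 0.59 [200.0, 242.8] [482. 120.  19.] [[410.0, 48.0, 12.0], [552.0, 197.0, 53.0]]
top padlock_mid 0.64 [242.5, 142.3] [703.  36.  40.] [[689.0, 14.0, 1.0], [726.0, 59.0, 73.0]]
top oil 0.78 [362.8, 135.7] [ 708. -225.   62.] [[694.0, -251.0, 17.0], [729.0, -212.0, 92.0]]
top oil 0.55 [207.7, 238.9] [482. 119.  19.] [[410.0, 47.0, 4.0], [552.0, 196.0, 53.0]]
```

View pics/scene.png

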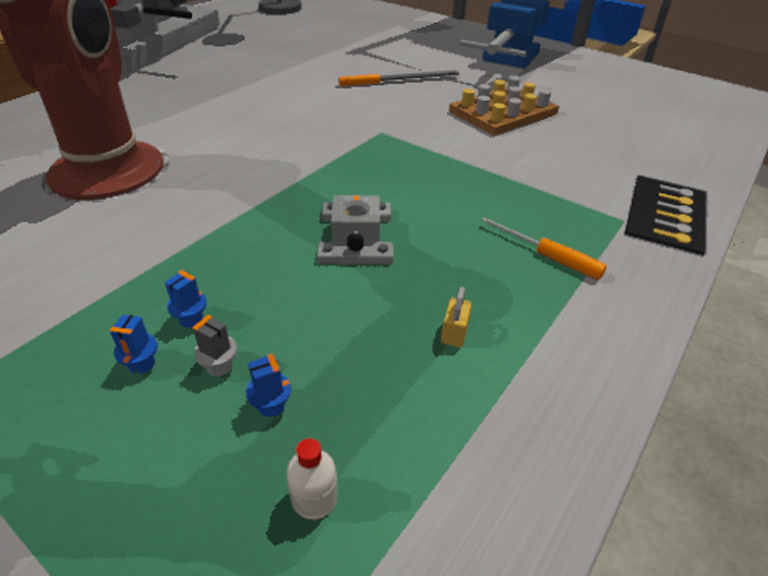

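View pics/top.png

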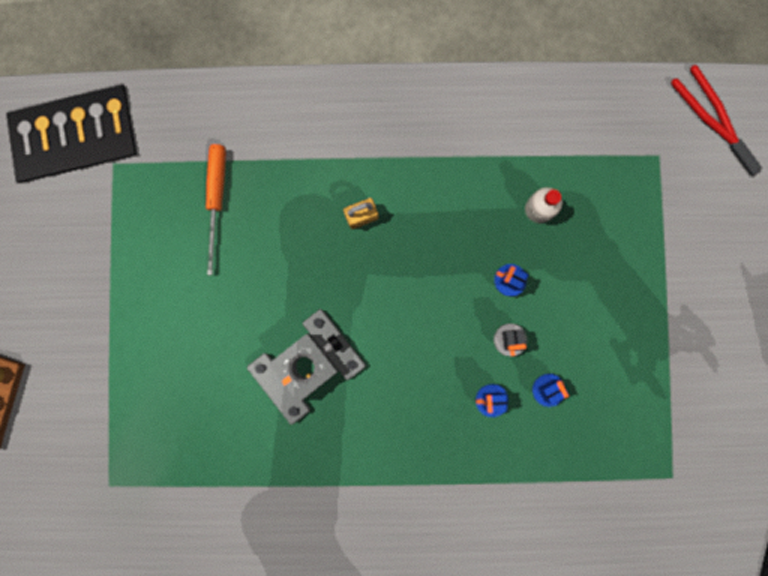

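The jaw candidates in the top picture (512x384 px) are the grey one at (340,224) and three blue ones at (337,185), (365,261) and (328,267). The grey steel one fits the description, because blue is excluded. The holder is at (200,243), with its orange front mark at about (191,253).

```bash
cat >> h.py <<'E'
def circ(P,r):
    from scipy.optimize import least_squares
    return least_squares(lambda c:np.hypot(*(P-c).T)-r,P.mean(0),loss="soft_l1").x
def orange(p):
    h=cv2.cvtColor(p["image"],cv2.COLOR_RGB2HSV); return (h[...,0]>4)&(h[...,0]<17)&(h[...,1]>150)&(h[...,2]>120)
def near(c,x,y,r): return np.hypot(c[:,0]-x,c[:,1]-y)<r
E
python3 - <<'E'
from h import *
A=np.ones((384,512),bool)
ims=[]
for n,b in(("top",(305,195,375,255)),("scene",(110,195,180,255))):
    s,p=shot(n); c=cloud(p,A); im=p["image"][b[1]:b[3],b[0]:b[2],::-1]
    ims.append(cv2.resize(im,None,fx=5.5,fy=5.5,interpolation=cv2.INTER_CUBIC))
    j=c[near(c,518,-180,40)]
    t=j[(j[:,2]>64)]; print(n,"blocktop",len(t),t.mean(0),cv2.minAreaRect(t[:,:2].astype(np.float32)))
    k=j[(j[:,2]>10)&(j[:,2]<34)]; print("collar", len(k), k.min(0),k.max(0))
    o=cloud(p,orange(p)); oj=o[near(o,518,-180,40)]; print("orange jaw",np.round(oj[oj[:,2]>60].mean(0),1),np.round(oj[oj[:,2]<50].mean(0),1), len(oj))
    h=c[near(c,488,115,60)&(c[:,2]>46)&(c[:,2]<56)]; print("holder top",len(h),np.median(h[:,2]),cv2.minAreaRect(h[:,:2].astype(np.float32)))
    oh=o[near(o,488,115,60)]; print("holder orange",oh.mean(0),len(oh))
cv2.imwrite("pics/crop.png",np.hstack(ims))
E
```

```text
top blocktop 140 [ 515.51987865 -179.18275906   68.61624968] ((515.6859741210938, -179.62603759765625), (27.875381469726562, 22.39856719970703), 5.013600826263428)
collar 173 [ 492.160028   -202.36981227   26.25463392] [ 538.42539319 -156.93124504   33.95021564]
orange jaw [ 506.2 -181.    68.9] [ 498.8 -187.7   24.7] 49
holder top 872 50.37438862913325 ((479.931396484375, 123.70317840576172), (70.20752716064453, 72.11886596679688), 37.88569259643555)
holder orange [462.97366249 145.52568681  50.96614154] 18
scene blocktop 220 [ 517.61830726 -180.38593235   68.46693985] ((516.6113891601562, -179.650634765625), (29.233535766601562, 24.975622177124023), 5.109281539916992)
collar 302 [ 495.19651386 -203.17226413   10.14924203] [ 540.36746056 -154.73939968   33.78997954]
orange jaw [ 505.8 -181.    69.1] [nan nan nan] 23
holder top 527 50.84518438288143 ((479.01885986328125, 123.05590057373047), (69.31964111328125, 74.47844696044922), 36.91668701171875)
holder orange [460.08458246 147.23735958  51.5937143 ] 5<stdin>:10: RuntimeWarning: Mean of empty slice.
  ret = um.true_divide(
```

View pics/crop.png

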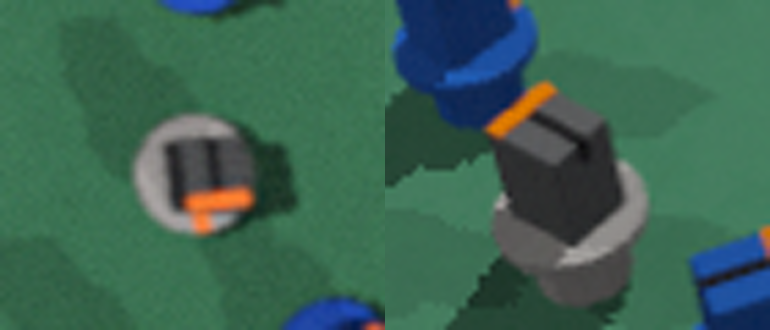

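The crop confirms it: this is the grey steel jaw with a dark grip block, its orange marks towards world -x. It sits at about (516,-180) with a yaw of about 5°. I'll crop the bore and work out the first move.

```bash
cat >> h.py <<'E'
from scipy.spatial.transform import Rotation as Ro
def go(x,y,z,yaw):
    """print shift/turn, in move units, from measured pose to TCP target; yaw = tool x heading (deg), tool down"""
    s=sense(); R=np.array(s["tcp_rot"]); a=np.radians(yaw)
    T=np.array([[np.cos(a),np.sin(a),0],[np.sin(a),-np.cos(a),0],[0,0,-1]])
    d=R.T@(np.array([x,y,z])-s["tcp_pos"])/25; w=Ro.from_matrix(R.T@T).as_rotvec(degrees=True)/6
    print("t",round(s["time_s"],2),"pos",np.round(s["tcp_pos"],1),"F",np.round(s["contact_force"],1),"gap",round(s["finger_gap"]*85.4,1),"MOVE",np.round(d,2).tolist(),np.round(w,2).tolist())
E
python3 - <<'E'
from h import *
ims=[]
for n,b in(("top",(165,205,247,285)),("scene",(205,122,269,184))):
    s,p=shot(n); ims.append(cv2.resize(p["image"][b[1]:b[3],b[0]:b[2],::-1],(400,400),interpolation=cv2.INTER_CUBIC))
cv2.imwrite("pics/bore.png",np.hstack(ims))
go(516.2,-179.6,120,5)
E
```

```text
t 0.8 pos [ 260.7 -595.4  231.3] F [ 0.2  0.6 -0. ] gap 85.1 MOVE [16.03, -11.13, 4.45] [-0.0, 0.0, 3.11]
```

View pics/bore.png

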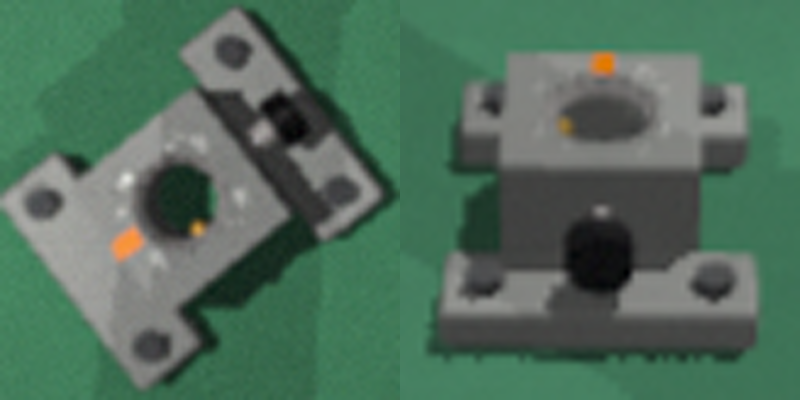

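The rib shows as a brass spot: at about (198,228) in the left part of the crop and (565,125) in the right part. It is about 80° anticlockwise from the orange front mark.

>>> carry_out([
  [50, 16, -11.1, 4.4, 0, 0, 3.1],
  [50, 16, -11.1, 4.4, 0, 0, 3.1],
  [50, 16, -11.1, 4.4, 0, 0, 3.1],
  [50, 16, -11.1, 4.4, 0, 0, 3.1],
  [50, 16, -11.1, 4.4, 0, 0, 3.1],
])

```text
time_s: 1.22
tcp_pos: [368.1, -420.7, 185.3]
tcp_rot: [[0.996, 0.088, 0.001], [0.088, -0.996, -0.001], [0.001, 0.001, -1.0]]
contact_force: [1.1, -0.0, -1.0]
finger_gap: 0.584
grasp_force: 0.0
```

Run:
```python
from h import *
go(516.2,-179.6,120,5)
for n in("top","scene"):
    s,p=shot(n); h=cv2.cvtColor(p["image"],cv2.COLOR_RGB2HSV)
    m=(h[...,0]>10)&(h[...,0]<28)&(h[...,1]>110)&(h[...,2]>110)
    v,u=np.nonzero(m); q=cv2.undistortPoints(np.c_[u,v].astype(float)[:,None],p["K"],np.array(p["D"]))[:,0]
    W=np.linalg.inv(p["view"]); d=np.c_[q,np.ones(len(q))]@W[:3,:3].T; o=W[:3,3]
    P=o+d*((42-o[2])/d[:,2])[:,None]; k=near(P,480,123.4,16.5)
    r=P[k].mean(0)-[479.6,123.4,42]; print(n,k.sum(),r,np.degrees(np.arctan2(r[1],r[0]))%360)
```

```text
t 1.22 pos [ 368.1 -420.7  185.3] F [ 1.1 -0.  -1. ] gap 49.9 MOVE [6.74, -9.09, 2.61] [0.01, -0.01, 0.0]
top 6 [-11.22203819  -6.72950806   0.        ] 210.94980836833312
scene 2 [-10.57842901  -7.49643821   0.        ] 215.32341781854967
```

>>> carry_out([
  [50, 6.7, -9.1, 2.6, 0, 0, 0],
  [50, 6.7, -9.1, 2.6, 0, 0, 0],
  [50, 6.7, -9.1, 2.6, 0, 0, 0],
  [50, 6.7, -9.1, 2.6, 0, 0, 0],
  [50, 6.7, -9.1, 2.6, 0, 0, 0],
])

```text
time_s: 1.73
tcp_pos: [473.7, -247.6, 138.7]
tcp_rot: [[0.996, 0.088, 0.001], [0.088, -0.996, -0.0], [0.001, 0.0, -1.0]]
contact_force: [0.0, 0.1, -0.4]
finger_gap: 0.583
grasp_force: 0.0
```

Run:
```python
from h import *
go(516.2,-179.6,120,5)
```

```text
t 1.73 pos [ 473.7 -247.6  138.7] F [ 0.   0.1 -0.4] gap 49.8 MOVE [1.93, -2.56, 0.75] [0.0, -0.01, 0.0]
```

>>> carry_out([
  [50, 1.9, -2.6, 0.8, 0, 0, 0],
  [50, 1.9, -2.6, 0.8, 0, 0, 0],
  [50, 1.9, -2.6, 0.8, 0, 0, 0],
  [50, 1.9, -2.6, 0.8, 0, 0, 0],
])

```text
time_s: 2.07
tcp_pos: [516.0, -176.1, 118.1]
tcp_rot: [[0.995, 0.096, -0.0], [0.096, -0.995, 0.002], [0.0, -0.002, -1.0]]
contact_force: [-0.5, -1.2, -0.3]
finger_gap: 0.586
grasp_force: 0.0
```

Run:
```python
from h import *
s,p=shot("wrist"); save(p,"w1.png")
go(516.2,-179.6,33,5)
c=cloud(p,np.ones((384,512),bool),s); j=c[near(c,516,-180,26)]
t=j[(j[:,2]>64)&(j[:,2]<73)]; print(len(t),np.median(t,0),cv2.minAreaRect(t[:,:2].astype(np.float32)))
```

```text
t 2.12 pos [ 514.8 -179.1  118.5] F [ 0.2  0.3 -0.1] gap 50.2 MOVE [0.06, 0.02, 3.42] [-0.0, 0.0, 0.04]
1260 [ 516.01240787 -179.32117257   67.70928318] ((514.8655395507812, -179.31179809570312), (28.92340087890625, 24.003976821899414), 5.736672401428223)
```

View pics/w1.png

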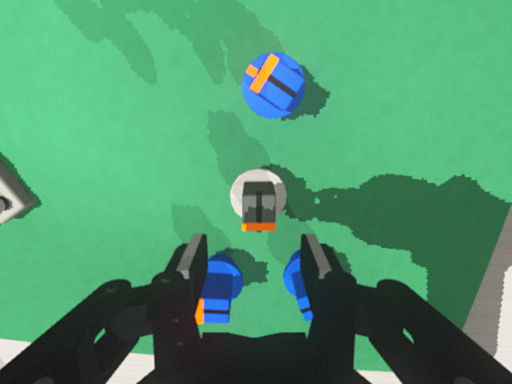

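The wrist view agrees: the grey jaw is at (258,205), square between the fingers, with its orange end nearest the gripper. Going down.

>>> carry_out([
  [50, 0.03, 0, 1.5, 0, 0, 0],
  [50, 0.03, 0, 2.6, 0, 0, 0],
  [50, 0.03, 0, 3.2, 0, 0, 0],
  [50, 0.03, 0, 3.4, 0, 0, 0],
  [50, 0.03, 0, 3.4, 0, 0, 0],
])

```text
time_s: 2.53
tcp_pos: [513.8, -181.7, 32.9]
tcp_rot: [[0.996, 0.085, -0.002], [0.085, -0.996, -0.0], [-0.002, 0.0, -1.0]]
contact_force: [0.4, -0.6, 0.5]
finger_gap: 0.586
grasp_force: 0.0
```

>>> carry_out([
  [15, 0, 0, 0, 0, 0, 0],
  [15, 0, 0, 0, 0, 0, 0],
  [15, 0, 0, 0, 0, 0, 0],
  [15, 0, 0, 0, 0, 0, 0],
  [15, 0, 0, 0, 0, 0, 0],
])

```text
time_s: 2.95
tcp_pos: [516.2, -180.7, 35.2]
tcp_rot: [[0.996, 0.088, 0.003], [0.088, -0.996, -0.002], [0.003, 0.002, -1.0]]
contact_force: [-1.5, -0.9, 6.7]
finger_gap: 0.274
grasp_force: 59.9
```

>>> carry_out([
  [15, 0, 0, 0, 0, 0, 0],
  [15, 0, 0, 0, 0, 0, 0],
  [15, 0, 0, 0, 0, 0, 0],
])

```text
time_s: 3.2
tcp_pos: [516.2, -180.7, 35.2]
tcp_rot: [[0.996, 0.088, 0.003], [0.088, -0.996, -0.002], [0.003, 0.002, -1.0]]
contact_force: [-0.9, 0.0, 6.9]
finger_gap: 0.273
grasp_force: 59.9
```

>>> carry_out([
  [15, 0, 0, -0.5, 0, 0, 0],
  [15, 0, 0, -2, 0, 0, 0],
  [15, 0, 0, -3.4, 0, 0, 0],
  [15, 0, 0, -3.4, 0, 0, 0],
  [15, 0, 0, -3.4, 0, 0, 0],
])

```text
time_s: 3.62
tcp_pos: [515.9, -179.9, 120.2]
tcp_rot: [[0.996, 0.088, 0.003], [0.088, -0.996, -0.001], [0.003, 0.001, -1.0]]
contact_force: [-1.2, 0.0, -4.3]
finger_gap: 0.274
grasp_force: 60.2
```

Run:
```python
from h import *
go(479.6,123.4,120,15)
s,p=shot("wrist"); c=cloud(p,np.ones((384,512),bool),s)
# jaw in hand, in tool coordinates
t=(c-s["tcp_pos"])@s["tcp_rot"]
print("tcp",s["tcp_pos"])
b=t[(np.abs(t[:,1])<30)&(np.abs(t[:,0])<40)&(t[:,2]>-5)&(t[:,2]<40)]
for lo,hi in((-5,0),(0,3),(3,6),(6,12),(12,30)):
    q=b[(b[:,2]>=lo)&(b[:,2]<hi)]; print(lo,hi,len(q), q.min(0) if len(q) else 0,q.max(0) if len(q) else 0)
q=b[(b[:,2]>0)&(b[:,2]<8)]
save(p,"w2.png")
```

```text
t 3.62 pos [ 515.9 -179.9  120.2] F [-1.2  0.  -4.3] gap 23.4 MOVE [-0.38, -12.21, -0.01] [0.01, -0.03, -1.66]
tcp [ 515.8897709  -179.88802595  120.20971662]
-5 0 209 [  9.46553994 -18.44286385  -4.9992291 ] [ 1.36839810e+01  1.72405202e+01 -1.08015292e-02]
0 3 101 [ 1.17351824e+01 -1.24757640e+01  2.58086551e-03] [13.72076369 11.19033513  2.99706633]
3 6 932 [  1.02683666 -23.77812765   3.00709545] [22.80483904 22.46535178  5.9992439 ]
6 12 638 [  0.6018861  -23.87742348   6.00048398] [23.10226109 23.21326717 11.49126735]
12 30 0 0 0
```

View pics/w2.png

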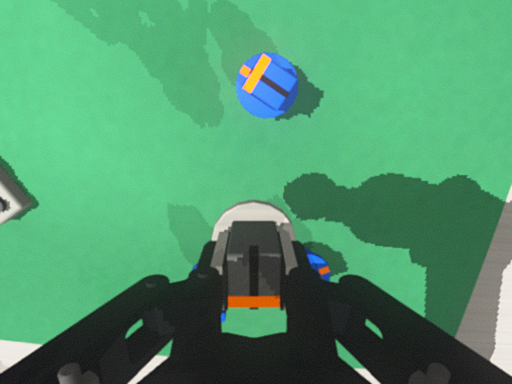

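Run:
```python
from h import *
go(450,50,150,15)
```

```text
t 3.67 pos [ 514.3 -179.3  118.5] F [-0.7  0.5 -4.7] gap 23.0 MOVE [-1.75, -9.36, -1.25] [-0.01, 0.01, -1.66]
```

>>> carry_out([
  [15, -0.3, -1.6, -1.2, 0, 0, -0.4],
  [15, -0.7, -3.2, -1.2, 0, 0, -0.8],
  [15, -1.0, -4.8, -1.2, 0, 0, -1.2],
  [15, -1.3, -6.4, -1.2, 0, 0, -1.7],
  [15, -1.6, -8, -1.2, 0, 0, -1.7],
])

```text
time_s: 4.08
tcp_pos: [455.9, 13.5, 146.9]
tcp_rot: [[0.964, 0.264, -0.005], [0.264, -0.964, 0.0], [-0.005, -0.001, -1.0]]
contact_force: [1.2, 2.0, -4.3]
finger_gap: 0.27
grasp_force: 60.5
```

Run:
```python
from h import *
go(450,50,150,15)
```

```text
t 4.08 pos [455.9  13.5 146.9] F [ 1.2  2.  -4.3] gap 23.0 MOVE [0.16, -1.47, -0.12] [-0.01, 0.05, 0.05]
```

>>> carry_out([
  [15, 0.1, -1.4, 0, 0, 0, 0],
  [15, 0.1, -1.4, 0, 0, 0, 0],
  [15, 0.1, -1.4, 0, 0, 0, 0],
  [15, 0.1, -1.4, 0, 0, 0, 0],
])

```text
time_s: 4.42
tcp_pos: [450.6, 46.0, 147.3]
tcp_rot: [[0.965, 0.264, -0.004], [0.264, -0.965, -0.001], [-0.004, 0.0, -1.0]]
contact_force: [0.2, -0.7, -4.3]
finger_gap: 0.272
grasp_force: 60.9
```

Run:
```python
from h import *
C=[]; 
for i in range(4):
    s,p=shot("wrist"); c=cloud(p,np.ones((384,512),bool),s)
    h=cv2.cvtColor(p["image"],cv2.COLOR_RGB2HSV)
    print(np.round(s["tcp_pos"],1),np.round(s["tcp_rot"][:,0],3))
    k=c[near(c,480,123.5,55)&(c[:,2]>47)&(c[:,2]<54)]
    zt=np.median(k[:,2]); f=k[np.abs(k[:,2]-zt)<1.2]
    rect=cv2.minAreaRect(f[:,:2].astype(np.float32))
    # mouth: outer rim of flat face (chamfer dia = 40.6), first flat point per sector
    d=f[:,:2]-[480,123.5]; d=d; a=np.arctan2(d[:,1],d[:,0]); r=np.hypot(*d.T)
    rim=[f[(a>t)&(a<t+.2)][r[(a>t)&(a<t+.2)]<r[(a>t)&(a<t+.2)].min()+.7][:,:2] for t in np.arange(-3.14,2.95,.2) if ((a>t)&(a<t+.2)).any()]
    rim=np.vstack([q.mean(0) for q in rim]); ce=circ(rim,np.median(np.hypot(*(rim-[480,123.5]).T)))
    o=cloud(p,orange(p),s); o=o[near(o,480,123.5,45)&(o[:,2]>47)]
    print("z",zt,"rect",rect,"rim",ce,np.median(np.hypot(*(rim-ce).T)),"front",o.mean(0)[:2])
    m=(h[...,0]>10)&(h[...,0]<28)&(h[...,1]>110)&(h[...,2]>90)
    q=cloud(p,m,s); q=q[near(q,480,123.5,18)&(q[:,2]<48)]; print("brass",len(q),q.mean(0) if len(q) else 0, q.max(0) if len(q) else 0)
save(p,"w3.png",k=1.5)
```

```text
[450.6  46.  147.3] [ 0.965  0.264 -0.004]
z 49.43358612953347 rect ((479.47528076171875, 123.66557312011719), (70.05311584472656, 70.38644409179688), 37.49088668823242) rim [479.76834496 123.45620454] 19.224692836212498 front [nan nan]
brass 63 [467.59826213 117.18768035  33.14006435] [470.02847937 125.66397898  42.69111575]
[451.1  45.1 147.5] [ 0.965  0.262 -0.003]
z 49.42286284985651 rect ((479.43475341796875, 123.59245300292969), (70.09553527832031, 70.83583068847656), 37.28518295288086) rim [479.8416255  123.48005469] 19.2853992788415 front [nan nan]
brass 66 [467.53261274 117.14872765  33.50969551] [470.10390814 125.39026002  42.52428769]
[451.4  44.7 147.8] [ 0.965  0.26  -0.002]
z 49.442078610596894 rect ((479.3477478027344, 123.58307647705078), (70.07281494140625, 70.60974884033203), 37.3826789855957) rim [479.82964805 123.21378157] 19.418755702432595 front [nan nan]
brass 65 [467.74433471 116.98060043  33.80319515] [470.19450838 125.55848116  42.38337724]
[451.6  44.7 148. ] [ 0.966  0.26  -0.002]
z 49.40928055358172 rect ((479.4156188964844, 123.59620666503906), (70.24917602539062, 70.72674560546875), 37.25504684448242) rim [480.01719032 123.15592992] 19.292252744918585 front [nan nan]
brass 66 [467.64268235 116.97054385  34.23523872] [470.00259681 125.13307115  42.82462478]<stdin>:15: RuntimeWarning: Mean of empty slice.
  ret = um.true_divide(
```

View pics/w3.png

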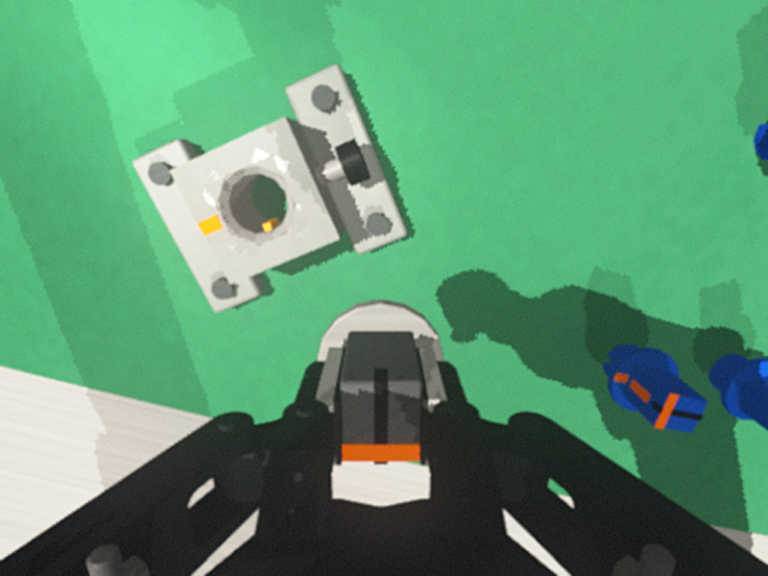

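The wrist view shows the bore at (253,203) and the brass rib at (268,226). The orange front mark is at (210,224). The bore centre measures about (479.7,123.4), with the face at z≈49.5. The rib's heading is about 208°, so the tool yaw needs to be about 28°. I'll enter at 18° and feel round from there.

Run:
```python
from h import *
go(480.4,123.3,105,18)
```

```text
t 4.62 pos [451.8  44.8 148.2] F [ 0.2 -0.3 -4.6] gap 23.2 MOVE [1.92, -2.74, 1.72] [0.0, 0.01, -0.49]
```

>>> carry_out([
  [15, 1, -1.4, 0.2, 0, 0, -0.3],
  [15, 1.9, -2.75, 0.5, 0, 0, -0.5],
  [15, 1.92, -2.75, 1.3, 0, 0, -0.5],
  [15, 1.92, -2.75, 1.72, 0, 0, -0.5],
  [15, 1.92, -2.75, 1.72, 0, 0, -0.5],
])

```text
time_s: 5.03
tcp_pos: [478.5, 124.6, 103.3]
tcp_rot: [[0.95, 0.313, -0.006], [0.313, -0.95, -0.002], [-0.006, -0.0, -1.0]]
contact_force: [-0.8, -1.1, -3.3]
finger_gap: 0.273
grasp_force: 60.8
```

>>> carry_out([
  [15, 0, 0, 0, 0, 0, 0],
])

```text
time_s: 5.12
tcp_pos: [479.8, 124.0, 105.1]
tcp_rot: [[0.95, 0.311, -0.002], [0.311, -0.95, -0.001], [-0.002, 0.0, -1.0]]
contact_force: [-0.1, -0.6, -4.1]
finger_gap: 0.273
grasp_force: 60.8
```

Run:
```python
from h import *
for i in range(3):
    go(480.4,123.3,88,18); s,p=shot("wrist")
go(480.4,123.3,88,18)
```

```text
t 5.12 pos [479.8 124.  105.1] F [-0.1 -0.6 -4.1] gap 23.3 MOVE [0.01, 0.03, 0.68] [0.0, 0.02, 0.02]
t 5.17 pos [480.5 124.1 105.9] F [-0.3  0.8 -3.6] gap 22.9 MOVE [-0.01, 0.03, 0.72] [0.01, 0.0, 0.02]
t 5.22 pos [480.8 124.3 106.3] F [ 1.1  0.3 -4.3] gap 23.1 MOVE [-0.03, 0.03, 0.73] [0.0, -0.01, 0.02]
t 5.27 pos [481.  124.5 106.5] F [ 0.1  0.  -3.3] gap 23.4 MOVE [-0.04, 0.04, 0.74] [0.0, -0.02, 0.02]
```

>>> carry_out([
  [15, -0.04, 0.04, 0.4, 0, 0, 0],
  [15, -0.04, 0.04, 0.7, 0, 0, 0],
  [15, -0.04, 0.04, 0.9, 0, 0, 0],
  [15, -0.04, 0.04, 0.95, 0, 0, 0],
  [15, -0.04, 0.04, 0.95, 0, 0, 0],
])

```text
time_s: 5.68
tcp_pos: [479.3, 124.0, 81.7]
tcp_rot: [[0.95, 0.313, -0.001], [0.313, -0.95, -0.0], [-0.001, -0.0, -1.0]]
contact_force: [0.2, 0.2, -3.4]
finger_gap: 0.273
grasp_force: 61.0
```

>>> carry_out([
  [15, 0, 0, 0.05, 0, 0, 0],
  [15, 0, 0, 0.1, 0, 0, 0],
  [15, 0, 0, 0.1, 0, 0, 0],
])

```text
time_s: 5.93
tcp_pos: [479.6, 124.2, 79.5]
tcp_rot: [[0.95, 0.313, 0.0], [0.313, -0.95, 0.0], [0.0, -0.0, -1.0]]
contact_force: [-0.7, -0.7, -4.2]
finger_gap: 0.273
grasp_force: 61.0
```

>>> carry_out([
  [15, 0, 0, 0.03, 0, 0, 0],
  [15, 0, 0, 0.06, 0, 0, 0],
  [15, 0, 0, 0.06, 0, 0, 0],
])

```text
time_s: 6.18
tcp_pos: [479.6, 124.1, 77.9]
tcp_rot: [[0.95, 0.313, 0.0], [0.313, -0.95, 0.0], [0.0, 0.0, -1.0]]
contact_force: [1.0, -1.1, -3.6]
finger_gap: 0.274
grasp_force: 61.0
```

>>> carry_out([
  [15, 0, 0, 0.02, 0, 0, 0],
  [15, 0, 0, 0.04, 0, 0, 0],
  [15, 0, 0, 0.04, 0, 0, 0],
])

```text
time_s: 6.43
tcp_pos: [479.6, 124.1, 77.1]
tcp_rot: [[0.95, 0.313, 0.0], [0.313, -0.95, 0.0], [0.0, 0.0, -1.0]]
contact_force: [0.3, -0.2, -2.8]
finger_gap: 0.278
grasp_force: 61.3
```

>>> carry_out([
  [15, 0, 0, 0.02, 0, 0, 0],
  [15, 0, 0, 0.04, 0, 0, 0],
  [15, 0, 0, 0.04, 0, 0, 0],
])

```text
time_s: 6.68
tcp_pos: [479.8, 124.2, 76.6]
tcp_rot: [[0.95, 0.313, 0.001], [0.313, -0.95, 0.0], [0.001, -0.0, -1.0]]
contact_force: [-0.0, -1.0, 5.1]
finger_gap: 0.275
grasp_force: 62.2
```

The foot has stopped on the rib's top at the expected depth, with a push of about 9 N. Now I'll turn anticlockwise a little at a time.

>>> carry_out([
  [15, 0, 0, 0, 0, 0, -0.2],
  [15, 0, 0, 0, 0, 0, -0.4],
  [15, 0, 0, 0, 0, 0, -0.6],
  [15, 0, 0, 0, 0, 0, -0.6],
])

```text
time_s: 7.02
tcp_pos: [479.9, 124.4, 76.4]
tcp_rot: [[0.928, 0.374, 0.001], [0.374, -0.928, 0.001], [0.001, -0.0, -1.0]]
contact_force: [-0.8, -0.6, 5.7]
finger_gap: 0.268
grasp_force: 62.2
```

>>> carry_out([
  [15, 0, 0, 0, 0, 0, -0.15],
  [15, 0, 0, 0, 0, 0, -0.3],
  [15, 0, 0, 0, 0, 0, -0.3],
])

```text
time_s: 7.27
tcp_pos: [479.9, 124.4, 76.3]
tcp_rot: [[0.916, 0.402, 0.001], [0.402, -0.916, 0.001], [0.001, -0.0, -1.0]]
contact_force: [-0.1, 0.5, 5.3]
finger_gap: 0.269
grasp_force: 62.1
```

>>> carry_out([
  [15, 0, 0, 0, 0, 0, -0.15],
  [15, 0, 0, 0, 0, 0, -0.3],
  [15, 0, 0, 0, 0, 0, -0.3],
])

```text
time_s: 7.52
tcp_pos: [479.9, 124.3, 76.0]
tcp_rot: [[0.902, 0.431, 0.001], [0.431, -0.902, 0.0], [0.001, -0.0, -1.0]]
contact_force: [0.3, 1.4, 3.4]
finger_gap: 0.265
grasp_force: 62.0
```

>>> carry_out([
  [15, 0, 0, 0, 0, 0, -0.1],
  [15, 0, 0, 0, 0, 0, -0.2],
  [15, 0, 0, 0, 0, 0, -0.2],
])

```text
time_s: 7.77
tcp_pos: [479.7, 123.2, 75.3]
tcp_rot: [[0.894, 0.449, 0.0], [0.449, -0.894, -0.001], [-0.0, 0.001, -1.0]]
contact_force: [1.1, -0.9, -4.3]
finger_gap: 0.273
grasp_force: 61.0
```

>>> carry_out([
  [15, 0, 0, 0, 0, 0, -0.1],
  [15, 0, 0, 0, 0, 0, -0.2],
  [15, 0, 0, 0, 0, 0, -0.2],
])

```text
time_s: 8.02
tcp_pos: [479.5, 123.5, 75.5]
tcp_rot: [[0.884, 0.467, -0.0], [0.467, -0.884, -0.001], [-0.001, 0.0, -1.0]]
contact_force: [1.8, -1.0, -4.8]
finger_gap: 0.271
grasp_force: 60.9
```

>>> carry_out([
  [15, 0, 0, 0, 0, 0, -0.1],
  [15, 0, 0, 0, 0, 0, -0.2],
  [15, 0, 0, 0, 0, 0, -0.2],
])

```text
time_s: 8.27
tcp_pos: [479.5, 123.8, 75.8]
tcp_rot: [[0.874, 0.486, -0.0], [0.486, -0.874, -0.0], [-0.0, 0.0, -1.0]]
contact_force: [2.1, -1.8, -5.1]
finger_gap: 0.272
grasp_force: 60.9
```

The push fell to nothing at about 26.7°, so the notch has found the rib. Lowering gently.

>>> carry_out([
  [15, 0, 0, 0.04, 0, 0, 0],
  [15, 0, 0, 0.08, 0, 0, 0],
  [15, 0, 0, 0.08, 0, 0, 0],
])

```text
time_s: 8.52
tcp_pos: [479.8, 124.0, 73.9]
tcp_rot: [[0.874, 0.486, 0.001], [0.486, -0.874, -0.0], [0.0, 0.0, -1.0]]
contact_force: [2.9, -1.8, -4.5]
finger_gap: 0.277
grasp_force: 60.9
```

>>> carry_out([
  [15, 0, 0, 0.04, 0, 0, 0],
  [15, 0, 0, 0.08, 0, 0, 0],
  [15, 0, 0, 0.08, 0, 0, 0],
])

```text
time_s: 8.77
tcp_pos: [479.9, 124.0, 71.9]
tcp_rot: [[0.874, 0.486, 0.001], [0.486, -0.874, 0.0], [0.001, 0.0, -1.0]]
contact_force: [2.6, -1.3, -4.7]
finger_gap: 0.274
grasp_force: 60.9
```

>>> carry_out([
  [15, 0, 0, 0.08, 0, 0, 0],
  [15, 0, 0, 0.16, 0, 0, 0],
  [15, 0, 0, 0.24, 0, 0, 0],
  [15, 0, 0, 0.32, 0, 0, 0],
  [15, 0, 0, 0.32, 0, 0, 0],
])

```text
time_s: 9.18
tcp_pos: [480.0, 124.1, 63.6]
tcp_rot: [[0.874, 0.486, 0.001], [0.486, -0.874, 0.0], [0.001, 0.0, -1.0]]
contact_force: [4.3, -1.8, -4.9]
finger_gap: 0.268
grasp_force: 60.8
```

>>> carry_out([
  [15, 0, 0, 0.03, 0, 0, 0],
  [15, 0, 0, 0.06, 0, 0, 0],
  [15, 0, 0, 0.06, 0, 0, 0],
])

```text
time_s: 9.43
tcp_pos: [480.0, 124.1, 62.5]
tcp_rot: [[0.874, 0.486, 0.001], [0.486, -0.874, 0.0], [0.001, 0.0, -1.0]]
contact_force: [4.4, -2.8, -3.6]
finger_gap: 0.272
grasp_force: 60.9
```

>>> carry_out([
  [15, 0, 0, 0.03, 0, 0, 0],
  [15, 0, 0, 0.05, 0, 0, 0],
  [15, 0, 0, 0.05, 0, 0, 0],
])

```text
time_s: 9.68
tcp_pos: [480.0, 124.1, 61.3]
tcp_rot: [[0.874, 0.486, 0.001], [0.486, -0.874, 0.0], [0.001, 0.0, -1.0]]
contact_force: [3.9, -1.7, -3.1]
finger_gap: 0.269
grasp_force: 61.1
```

>>> carry_out([
  [15, 0, 0, 0.02, 0, 0, 0],
  [15, 0, 0, 0.04, 0, 0, 0],
  [15, 0, 0, 0.04, 0, 0, 0],
])

```text
time_s: 9.93
tcp_pos: [480.0, 124.1, 61.2]
tcp_rot: [[0.874, 0.486, 0.001], [0.486, -0.874, 0.0], [0.001, 0.001, -1.0]]
contact_force: [2.6, -3.2, 5.5]
finger_gap: 0.269
grasp_force: 62.4
```

>>> carry_out([
  [15, 0, 0, 0.02, 0, 0, 0],
  [15, 0, 0, 0.03, 0, 0, 0],
  [15, 0, 0, 0.03, 0, 0, 0],
])

```text
time_s: 10.18
tcp_pos: [480.0, 124.1, 61.2]
tcp_rot: [[0.874, 0.486, 0.002], [0.486, -0.874, 0.0], [0.002, 0.001, -1.0]]
contact_force: [1.6, -2.5, 11.8]
finger_gap: 0.268
grasp_force: 63.2
```

The collar is down: TCP is 61.2, where 61 was expected, with a 16 N push. I'll ease off, open the fingers and rise.

>>> carry_out([
  [15, 0, 0, -0.04, 0, 0, 0],
  [15, 0, 0, -0.05, 0, 0, 0],
  [45, 0, 0, -0.05, 0, 0, 0],
  [45, 0, 0, -0.05, 0, 0, 0],
  [45, 0, 0, -0.05, 0, 0, 0],
])

```text
time_s: 10.6
tcp_pos: [477.2, 125.0, 60.1]
tcp_rot: [[0.874, 0.487, -0.004], [0.487, -0.874, 0.0], [-0.004, -0.003, -1.0]]
contact_force: [0.2, 0.3, -0.3]
finger_gap: 0.528
grasp_force: 0.0
```

>>> carry_out([
  [45, 0, 0, 0, 0, 0, 0],
  [45, 0, 0, 0, 0, 0, 0],
  [45, 0, 0, 0, 0, 0, 0],
])

```text
time_s: 10.85
tcp_pos: [478.9, 124.4, 60.5]
tcp_rot: [[0.874, 0.486, -0.001], [0.486, -0.874, 0.0], [-0.001, -0.001, -1.0]]
contact_force: [-0.8, 0.2, 0.6]
finger_gap: 0.527
grasp_force: 0.0
```

>>> carry_out([
  [45, 0, 0, -0.5, 0, 0, 0],
  [45, 0, 0, -1.5, 0, 0, 0],
  [45, 0, 0, -3, 0, 0, 0],
  [45, 0, 0, -4, 0, 0, 0],
  [45, 0, 0, -4, 0, 0, 0],
])

```text
time_s: 11.27
tcp_pos: [482.6, 125.2, 165.5]
tcp_rot: [[0.874, 0.485, 0.01], [0.485, -0.874, 0.003], [0.01, 0.002, -1.0]]
contact_force: [0.6, 0.6, 0.5]
finger_gap: 0.529
grasp_force: 0.0
```

Run:
```python
from h import *
A=np.ones((384,512),bool); ims=[]
for n,b in(("wrist",None),("scene",(195,107,279,184)),):
    s,p=shot(n); c=cloud(p,A,s); j=c[near(c,480,123.5,30)]
    t=j[(j[:,2]>85)&(j[:,2]<105)]; print(n,len(t),np.median(t,0) if len(t) else 0, cv2.minAreaRect(t[:,:2].astype(np.float32)) if len(t) else 0)
    k=j[(j[:,2]>52)&(j[:,2]<65)]; print("collar z",np.median(k[:,2]),len(k))
    im=p["image"][...,::-1]; im=im[b[1]:b[3],b[0]:b[2]] if b else im
    ims.append(cv2.resize(im,(400,400),interpolation=cv2.INTER_CUBIC))
cv2.imwrite("pics/end.png",np.hstack(ims)); print(sense()["contact_force"],sense()["finger_gap"])
```

```text
wrist 1098 [480.587768   124.84731563  93.66195985] ((478.9858093261719, 124.06290435791016), (28.978199005126953, 23.942895889282227), 29.33675193786621)
collar z 55.633216356544715 990
scene 131 [482.67384432 119.28905827  94.49170247] ((479.4256591796875, 123.72118377685547), (28.301055908203125, 27.007137298583984), 24.989410400390625)
collar z 57.01081384244358 180
[ 0.49167089 -0.127522   -0.44823429] 0.5275546790329166
```

View pics/end.png

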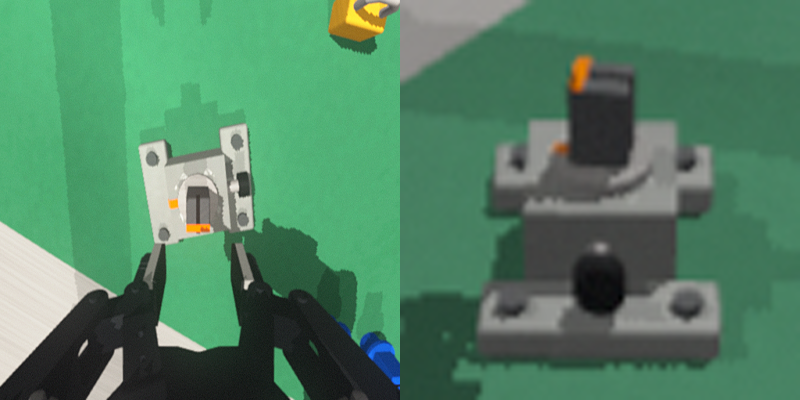

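The jaw is home. Its block top measures z≈94 (nominal 94) and its collar top about 56 (nominal 56), flat on the holder. The gripper is clear of everything.

```bash
python3 -c "
from plant import order; print(order.job_done())"
```

```text
the job is handed in; nothing more can be done
None
```

The grey jaw is fully home in the holder with its notch on the rib and its collar flat on the top face; I let go of it, never moved the padlock, screwdriver or oil bottle, and handed the job in at about 11 s, with about 16 N the highest push I read.

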